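Unlock the glassblower's tool chest by its dials and open it

ROBOT

A 6-joint arm with a two-finger parallel gripper is mounted at the origin on the work surface. World frame = base frame: x ahead of the robot, y to its left, z up, the work surface at z = 0. Lengths are in m, angles in rad, forces in N, time in s.
With the tool pointing down it reaches from about 0.225 to 0.875 m from the base axis. Payload 3.4 kg.
Tool frame: the origin (TCP) lies on the centre line of the jaws, within the pads' length; the fingertips stand 17 mm ahead of it and the grasp point (between the pads) lies 2 mm behind it (manip.finger_overhang is the distance from the TCP to the fingertips, in m); y points along the fingers, x is the direction in which the jaws open and shut, and the axes are right-handed (so a half turn about y gives the same grasp; the last joint's range is limited). The gripper opens to 85 mm and grips with 20 to 120 N. Pads are 22 mm wide; open, the fingers measure 114 mm over their backs; the gripper's body (76 mm by 85 mm) begins 54 mm behind the grasp point. The pads swing forward as they close: fully open they stand 13 mm farther back than shut.
Start: joints at [-1.231, 0.276, 1.505, -0, 1.361, -0.121], TCP at [0.256, -0.515, 0.248] pointing down, gripper open.
Joint ranges: [-2.89, 2.89], [-0.75, 2.08], [0.22, 2.7], [-1.18, 4.32], [0.11, 2.71], [-2.7, 2.7]. Speed limits (rad/s): [2.57, 2.57, 3.14, 3.14, 3.14, 3.14].

INTERFACE

Orientations are given as a unit quaternion [w, x, y, z].
In Python, from rig import manip gives the robot as it stands.
- The arm moves only by the tool arm_command, never from a script. Its argument "commands" is a list of rows, each a list of 3 entries, a list of its own where there are three numbers: the finger opening in cm, from 0 to 8.54, then the shift along the world's x, y, z in cm, then the turn about the world's z in rad. A call has 1 to 12 rows; each row shifts and turns the commanded pose from where the row before left it; what a row does not reach is not made up. A row lasts 1/10 s, in which the tool goes at most 50 mm and 8.59 degrees, less where a joint would pass 70% of its speed; a pose out of reach is approached as far as the arm can. A call with a gripper value outside its range is refused whole. The fingers move at their own pace and stop on an object; "grip_force" is the grip in N (left out, the last holds). Time passes only in rows, so rows that do not move let the fingers close. It gives the time, the measured TCP pose, the force and the opening at its end, in the units of the state.
- manip.get_state(): the state, without advancing time (a new reading comes with each control period).
- manip.get_image(name): name is "scene" or "top" or "wrist"; returns a dict with "pixels" (420x560x3 uint8, red, green, blue), "range_z" (420x560 float32, m along the optical axis (not along the pixel's ray), 0 where there is no reading), "intrinsics" (3x3 intrinsics, pixels), "R" (3x3) and "t" (3): a world point X has camera coordinates R X + t. Camera axes: x right, y down, z forward; pixel columns grow to the right and rows downward; lengths in m; the calibration is good to about 2 mm. A picture is of the moment at which its call begins.
- manip.sign_off(): hands the job in, once; it reports no verdict.
The state is a dict: "clock": time; "qpos": joint angles; "qd": joint speeds; "effort": joint torques, N m; "position": TCP position; "ee_rot": TCP orientation; "contact_force": force on the tool from outside, world axes, zero at the start; "moment": the same for the moment, N m; "width": finger opening in m.
Only numpy, scipy, OpenCV 4.12 (cv2) and the standard library are available. Lean on these libraries where they do the work, as an engineer would, in place of code of your own. Each camera call takes 0.05 s, during which the arm holds its last target.

TASK

Open the green tool chest: turn the left dial's pointer to its red dot and the middle dial's pointer to its blue dot, then turn the worn, unmarked dial slowly anticlockwise, taking fresh grips as needed, until you feel it stop dead as the latch snaps in. Then lift the lid to at least 60 degrees, let go, and leave it standing open; leave the other things on the table where they are.

Things in the scene. Friction and masses are not known exactly. Their poses are not given: they have to be found in the camera images.
- chest: green steel tool chest, 270 x 330 x 100 mm (x, y, z), fixed to the table; origin under its centre, x from its front (robot side) to its hinge side, z up. The front 120 mm of its top is a fixed flat deck 100 mm above the table, with three dials in a row 85 mm apart along y, 75 mm in front of the origin; behind the deck lies the hinged lid
- dial_left (a joint): left dial as seen from the robot (chest's +y side). Value (rad): 0 when the white pointer line on its top points straight to the lid (chest's +x), growing anticlockwise seen from above. Turns from -3 to 3, stays where left (drag 0.05 N m). Dots round it: red 1.2, yellow 0.4, blue -0.4, white -1.2. The lock takes it within 0.15 of its dot: red
- dial_mid (a joint): middle dial. Value (rad): 0 when the white pointer line on its top points straight to the lid (chest's +x), growing anticlockwise seen from above. Turns from -3 to 3, stays where left (drag 0.05 N m). Dots round it: red 1.2, yellow 0.4, blue -0.4, white -1.2. The lock takes it within 0.15 of its dot: blue
- left_axis (a point): point on the left dial's axis, 26 mm above the deck, a good height to grip; fixed to the chest, axes as the chest's. The dial is a round black knob 32 mm across, from 4 to 40 mm above the deck, over a skirt 44 mm across and 6 mm high; grip its round side from above. Its dots lie on the deck 30 mm from the axis
- mid_axis (a point): the same for the middle dial (same knob, same dots)
- worn_axis (a point): the same for the third, right-hand dial (chest's -y side): bare aluminium knob, same size and drag, marks worn off, its setting not measured. Its right place is 0.7 to 2.5 rad anticlockwise of its start; there it stops dead, if turned at 1 rad/s or less with the other two dials right. Overrun, it does not stop: go back. May need more than one grasp
- latch_place (a point): fixed point on the deck, between the middle and the worn dial, near the lid, under an orange tab. The tab rides on the sprung latch that holds the lid shut. When all three dials are right the latch snaps 8 mm towards the robot by itself (the tab too, uncovering a green patch); from then on the lid is free and no dial can be turned any more
- lid (a joint): opening angle of the lid in rad: 0 shut, 1.57 upright. 142 mm deep, 330 mm wide, about 0.45 kg, hinged along its far edge (a line along the chest's y, 132 mm behind the chest's origin, 100 mm above the table). Stiff hinge (0.5 N m): it stays where left and takes 4 to 9 N at the handle to lift. Locked, it gives less than 0.03 rad
- lid_grip (a point): middle of the lid's handle, a round steel bar 10 mm thick, 110 mm long along the chest's y, 35 mm above the lid's top; with the lid shut it is 116 mm before the hinge line and 41 mm above it, and turns with the lid about that line. A light pinch lets the bar roll between the fingers, so the hand may stay upright
- optic_mould: brass cup-shaped mould, 60 mm across, 75 mm tall, beside the chest; origin under its centre
- iron_mould: dark iron cup-shaped mould, 76 mm across, 85 mm tall, on the other side of the chest; origin under its centre
- brush: hand brush 170 mm long, lying behind the chest; origin on its underside
- vase: green glass bottle with amber stopper, 64 mm across, 130 mm tall; origin under its centre
- glass_bowl: amber glass bowl, 110 mm across, 45 mm tall; origin under its centre
- fire_brick: cream fire brick 110 x 60 x 110 mm; origin under its centre
- paddle: paddle with handle, 240 mm long, lying at the left; origin on its underside

How it is judged:
By the outcome, as a careful person would: the job done as asked, in the order asked, and still so for the second after the job is handed in, with the robot touching nothing.
It also fails if it takes over 72 s, if anything falls off the work surface, if the arm or the gripper's body presses on something with over 40 N, if the wrist force passes 120 N, or if a joint passes its speed limit or range.

## Working session

There is one attempt and no reset: what is moved stays moved. The work goes in short steps, Python scripts to look and compute and a tool call to move; the robot and the scene stay as the last step left them, time stands still between calls to the robot, and variables do not carry over. Pictures are saved under pics/ and viewed, and the job is handed in when it is done.

Besides the shell and the picture viewer there is one more tool, called after "Request:" by a JSON object that holds its "name" and its "arguments". arm_command: Moves the arm, as the interface text tells. Its arguments: {"type":"object","properties":{"commands":{"type":"array"},"grip_force":{"type":"number"}},"required":["commands"]}

```bash
ls; mkdir -p pics
python3 - <<'E'
from rig import manip
import cv2,numpy as np
s=manip.get_state(); print(s)
for n in ("top","scene"):
    im=manip.get_image(n); cv2.imwrite(f"pics/{n}0.png",im["pixels"][:,:,::-1]); np.savez(f"{n}0.npz",**im)
    print(n,im["intrinsics"].round(2).tolist(),im["R"].round(4).tolist(),im["t"].round(4).tolist())
E
```

```text
pics
{'clock': 0.0, 'qpos': array([-1.23095658e+00,  2.76619833e-01,  1.50617124e+00, -1.65029629e-05,
        1.36070688e+00, -1.21055493e-01]), 'qd': array([-0.00061443,  0.00100689, -0.00061024, -0.00168978,  0.00057031,
        0.00031312]), 'effort': array([-3.26013491e-03, -4.16786528e+01, -2.45807058e+01, -6.71172111e-04,
        1.11145808e-02,  1.26332251e-07]), 'position': array([ 0.25551931, -0.51452972,  0.24741034]), 'ee_rot': array([ 0.60140619, -0.60057214,  0.3731033 , -0.3720452 ]), 'contact_force': array([-0.87214502,  0.07859342, -0.34410705]), 'moment': array([ 0.01662408, -0.0170329 ,  0.02378916]), 'width': 0.08568571271523837}
top [[475.21, 0.0, 267.05], [0.0, 475.21, 202.63], [0.0, 0.0, 1.0]] [[-0.0227, -0.9997, 0.0072], [-0.9976, 0.0222, -0.0657], [0.0656, -0.0086, -0.9978]] [-0.0002, 0.525, 1.2933]
scene [[522.81, 0.0, 285.22], [0.0, 522.81, 219.97], [0.0, 0.0, 1.0]] [[0.1249, 0.9922, 0.0014], [0.8218, -0.1027, -0.5605], [-0.5559, 0.0711, -0.8282]] [-0.0737, -0.3626, 1.9435]
```

View pics/top0.png

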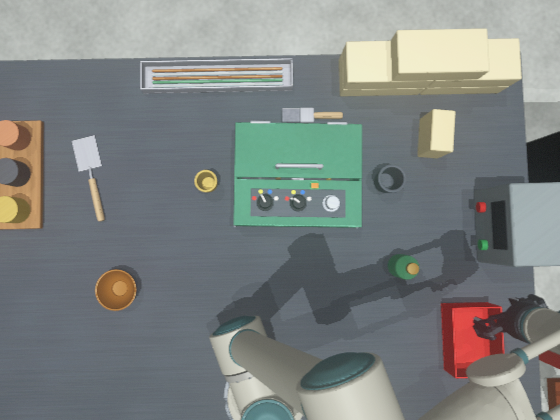

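View pics/scene0.png

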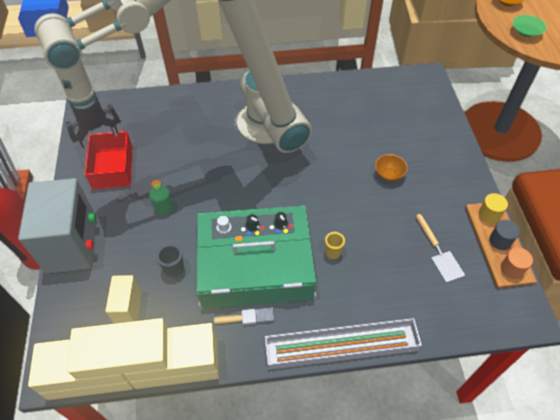

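The top view shows the chest at about (235–362, 123–228), with dials near (265,201), (298,202) and (331,203), and the handle at (300,166). Next I'll measure these.

```bash
cat > h.py <<'E'
import numpy as np, cv2
def load(f): return dict(np.load(f))
def ray(im,u,v,z):
    K,R,t=im["intrinsics"],im["R"],im["t"]
    d=R.T@np.linalg.solve(K,[u,v,1.]); c=-R.T@t
    return c+d*(z-c[2])/d[2]
def cloud(im):
    K,R,t=im["intrinsics"],im["R"],im["t"]; D=im["range_z"]
    v,u=np.mgrid[:D.shape[0],:D.shape[1]]
    P=np.stack([(u-K[0,2])/K[0,0]*D,(v-K[1,2])/K[1,1]*D,D],-1)
    return (P-t)@R
def proj(im,X):
    p=im["intrinsics"]@(im["R"]@X+im["t"]); return p[:2]/p[2]
E
python3 - <<'E'
from h import *
im=load("top0.npz"); P=cloud(im); D=im["range_z"]
hsv=cv2.cvtColor(im["pixels"],cv2.COLOR_RGB2HSV)
g=cv2.inRange(hsv,(65,80,40),(90,255,255))
z=P[...,2]
for lo,hi in ((.085,.12),(.09,.112),):
    m=((z>lo)&(z<hi)).astype(np.uint8); m[:,:225]=0; m[:,372:]=0; m[:115]=0; m[235:]=0
    pts=P[m>0]; print(len(pts),pts.min(0),pts.max(0),np.median(pts[:,2]))
    print(cv2.minAreaRect(pts[:,:2].astype(np.float32)))
gm=g.copy(); gm[:115]=0; gm[235:]=0
c=max(cv2.findContours(gm,0,1)[0],key=cv2.contourArea)
xy=np.array([ray(im,*p[0],.1)[:2] for p in c],np.float32); print(cv2.minAreaRect(xy), cv2.boxPoints(cv2.minAreaRect(xy)))
crop=im["pixels"][110:240,225:375,::-1]; cv2.imwrite("pics/crop0.png",cv2.resize(crop,None,fx=5,fy=4.5,interpolation=cv2.INTER_CUBIC))
# knobs: z between .125 and .15
m=((z>.128)&(z<.15)).astype(np.uint8); m[:,:225]=0; m[:,372:]=0; m[:115]=0; m[235:]=0
n,l,st,ce=cv2.connectedComponentsWithStats(m)
for i in range(1,n):
    q=P[l==i]; print(st[i],ce[i],np.median(q,0).round(4),q.mean(0).round(4))
E
```

```text
12352 [ 0.45367757 -0.26326274  0.08558787] [0.73669239 0.07510785 0.11964414] 0.10487576407816421
((0.5948351621627808, -0.09399528801441193), (0.33040377497673035, 0.2747151553630829), 87.7515869140625)
12175 [ 0.45367757 -0.26326274  0.09048461] [0.73669239 0.07510785 0.11199302] 0.10481218315014265
((0.5947578549385071, -0.093939870595932), (0.33038341999053955, 0.27473095059394836), 87.7166748046875)
((0.5917264223098755, -0.09206913411617279), (0.32986974716186523, 0.2701520323753357), 87.93421173095703) [[ 0.45079276 -0.25202772]
 [ 0.7207693  -0.2617659 ]
 [ 0.73266006  0.06788945]
 [ 0.46268356  0.07762763]]
[276 163  48   6 176] [299.68181818 165.30113636] [ 0.6078 -0.0953  0.146 ] [ 0.6082 -0.0946  0.1455]
[259 195  13  13 132] [265.21212121 201.06818182] [ 0.5208 -0.006   0.1412] [ 0.5207 -0.0064  0.141 ]
[293 195  13  14 132] [298.97727273 201.57575758] [ 0.517  -0.0906  0.1409] [ 0.5176 -0.0908  0.1407]
[326 196  14  13 138] [332.56521739 202.00724638] [ 0.5146 -0.1751  0.1404] [ 0.5147 -0.1748  0.1403]
```

View pics/crop0.png

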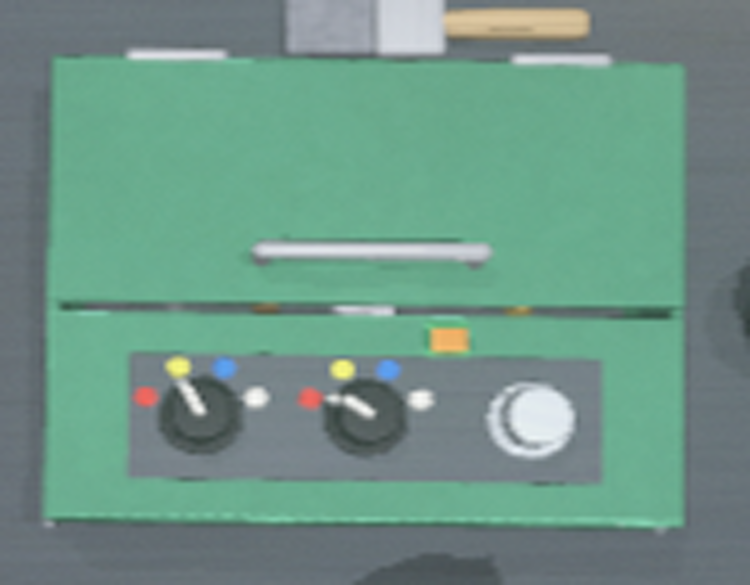

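Run:
```python
from h import *
from scipy.spatial.transform import Rotation as Ro
q=[ 0.60140619, -0.60057214,  0.3731033 , -0.3720452 ]
print(Ro.from_quat(q,scalar_first=True).as_matrix().round(3))
im=load("top0.npz"); yaw=-.036
for nm,c in (("left",(.5205,-.005)),("mid",(.5175,-.090))):
    p=proj(im,np.array([*c,.14])); print(nm,p)
    u0,v0=p.astype(int); W=[]
    for v in range(v0-12,v0+13):
        for u in range(u0-12,u0+13):
            px=im["pixels"][v,u].astype(int); X=ray(im,u,v,.14)[:2]-c
            if px.min()>120 and np.ptp(px)<60 and np.hypot(*X)<.0165: W.append((*X,px.min()))
    W=np.array(W); print(len(W)); 
    w=W[:,2]-100; m=(W[:,:2]*w[:,None]).sum(0)/w.sum()
    Q=W[:,:2]-m; ev,V=np.linalg.eigh((Q*w[:,None]).T@Q); d=V[:,1]*np.sign(V[:,1]@m)
    print(m,"pca",np.arctan2(d[1],d[0])-yaw,"mean",np.arctan2(m[1],m[0])-yaw)
```

```text
[[ 0.445 -0.001  0.896]
 [-0.896  0.002  0.445]
 [-0.002 -1.     0.   ]]
left [264.64153521 201.19671575]
22
[0.00678416 0.00345064] pca 0.5157092785994919 mean 0.5065295571371061
mid [298.65220666 201.64105289]
20
[0.00460096 0.00580844] pca 0.9875176172641045 mean 0.9368814556400489
```

Request:
{"name": "arm_command", "arguments": {"commands": [[8.0, [1, 2, 0], 0.03], [8.0, [2.3, 4.5, 0], 0.07], [8.0, [2.3, 4.5, 0], 0.07], [8.0, [2.3, 4.5, 0], 0.07], [8.0, [2.3, 4.5, 0], 0.07], [8.0, [2.3, 4.5, 0], 0.07], [8.0, [2.3, 4.5, 0], 0.07], [8.0, [2.3, 4.5, 0], 0.07], [8.0, [2.3, 4.5, 0], 0.07], [8.0, [2.3, 4.5, 0], 0.07], [8.0, [2.3, 4.5, 0], 0.07], [8.0, [2.5, 4, 0], 0.03]], "grip_force": 40}}

```text
clock: 1.3
position: [0.5175, -0.0064, 0.2483]
ee_rot: [0.697, -0.696, 0.122, -0.121]
contact_force: [0.8, -0.3, -0.9]
width: 0.0798
```

```bash
cat > look.py <<'E'
from rig import manip
import sys
from h import *
from scipy.spatial.transform import Rotation as Ro
def st():
    s=manip.get_state(); x=Ro.from_quat(s["ee_rot"],scalar_first=True).as_matrix()
    print("t",round(s["clock"],2),"pos",s["position"].round(4),"yaw",round(np.arctan2(x[1,0],x[0,0]),3),"tilt",x[:,1].round(3),"q",s["qpos"].round(2),"F",s["contact_force"].round(1),"M",s["moment"].round(2),"w",round(s["width"],4))
if __name__=="__main__":
    for a in sys.argv[2:]:
        im=manip.get_image(a); np.savez(f"{a}_{sys.argv[1]}.npz",**im); cv2.imwrite(f"pics/{a}_{sys.argv[1]}.png",im["pixels"][:,:,::-1])
    st()
E
python3 look.py 1 wrist
```

```text
t 1.35 pos [ 5.218e-01 -4.000e-04  2.483e-01] yaw -0.342 tilt [ 0.004  0.008 -1.   ] q [-0.14  0.19  1.62  0.01  1.33  0.2 ] F [3.2 4.4 0.4] M [ 0.12 -0.13 -0.02] w 0.0802
```

View pics/wrist_1.png

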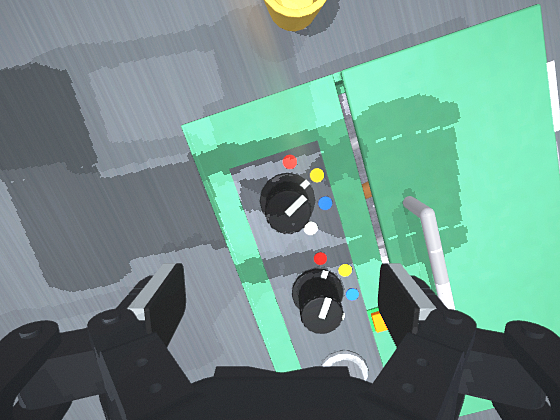

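The wrist view shows the left knob at (286,208) with its pointer between yellow and blue, and the middle knob at (320,312), with all the dots visible. I'll measure both pointers and the dots.

```bash
cat > dials.py <<'E'
from look import *
def dots(im,cs):
    hsv=cv2.cvtColor(im["pixels"],cv2.COLOR_RGB2HSV)
    for name,rngs in {"red":[((0,150,120),(6,255,255)),((174,150,120),(180,255,255))],"yellow":[((25,140,150),(33,255,255))],"blue":[((98,140,120),(115,255,255))]}.items():
        m=sum(cv2.inRange(hsv,*r) for r in rngs)
        n,l,s,ce=cv2.connectedComponentsWithStats(m)
        for i in range(1,n):
            X=ray(im,*ce[i],.1)
            if s[i,4]>25:
              for nm,c in cs.items():
                d=X[:2]-c
                if np.hypot(*d)<.045: print(name,nm,s[i,4],X.round(4),"r",round(np.hypot(*d),4),"ang",round(np.arctan2(d[1],d[0]),3))
def pointer(im,c,yaw):
    W=[];c=np.array(c)
    p=proj(im,np.array([*c,.14])); u0,v0=p.astype(int)
    for v in range(max(v0-40,0),min(v0+41,420)):
        for u in range(max(u0-40,0),min(u0+41,560)):
            px=im["pixels"][v,u].astype(int); X=ray(im,u,v,.14)[:2]-c
            if px.min()>130 and np.ptp(px)<70 and np.hypot(*X)<.017: W.append((*X,px.min()-100))
    if len(W)<5: print("few"); return
    W=np.array(W); w=W[:,2]; m=(W[:,:2]*w[:,None]).sum(0)/w.sum()
    Q=W[:,:2]-m; ev,V=np.linalg.eigh((Q*w[:,None]).T@Q); d=V[:,1]*np.sign(V[:,1]@m)
    print("at",p.round(),len(W),m.round(4),"pca",round(np.arctan2(d[1],d[0])-yaw,3),"mean",round(np.arctan2(m[1],m[0])-yaw,3))
CS={"left":(.5205,-.005),"mid":(.5175,-.090),"worn":(.5145,-.175)}
def all_(im,cs=CS,yaw=-.036):
    dots(im,cs)
    for k in ("left","mid"): print(k,end=" "); pointer(im,cs[k],yaw)
if __name__=="__main__": all_(load(sys.argv[1]))
E
python3 dials.py wrist_1.npz; python3 dials.py top0.npz
```

```text
red left 150 [0.5337 0.0224 0.1   ] r 0.0304 ang 1.121
red mid 129 [ 0.5307 -0.063   0.1   ] r 0.03 ang 1.115
yellow left 151 [0.5504 0.0051 0.1   ] r 0.0316 ang 0.326
yellow mid 130 [ 0.5474 -0.0801  0.1   ] r 0.0315 ang 0.319
blue left 150 [ 0.5496 -0.0187  0.1   ] r 0.0321 ang -0.439
blue mid 58 [ 0.5462 -0.1045  0.1   ] r 0.0322 ang -0.469
left at [286. 212.] 303 [ 0.0033 -0.0006] pca 0.506 mean -0.143
mid at [320. 316.] 277 [0.0023 0.0024] pca 0.747 mean 0.833
left at [265. 201.] 21 [0.0074 0.0036] pca 0.501 mean 0.495
mid at [299. 202.] 20 [0.0048 0.006 ] pca 0.987 mean 0.935
```

Run:
```python
from h import *
im=load("wrist_1.npz"); c=im["pixels"][150:345,230:390,::-1]; cv2.imwrite("pics/wcrop1.png",cv2.resize(c,None,fx=3,fy=3,interpolation=cv2.INTER_CUBIC))
```

```text
(no output)
```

View pics/wcrop1.png

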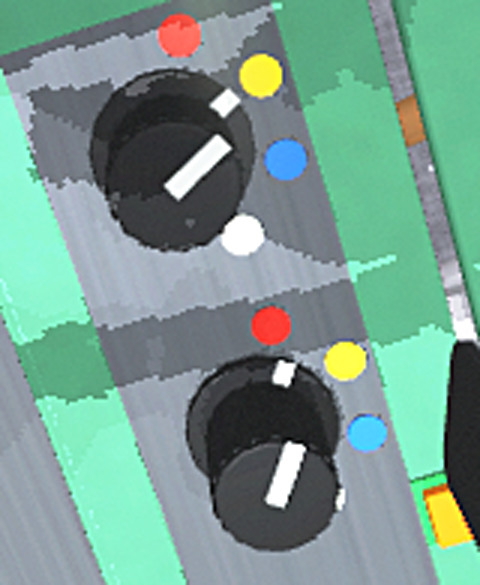

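The crop shows clean pointer lines: left from (173,190) to (224,143), middle from (277,503) to (294,445) in crop pixels.

Run:
```python
from h import *
im=load("wrist_1.npz")
for a,b,t in (((173,190),(224,143),(225,102)),((277,503),(294,445),(285,373))):
    A,B=[ray(im,230+p[0]/3,150+p[1]/3,.14) for p in (a,b)]; T=ray(im,230+t[0]/3,150+t[1]/3,.106)
    d=B-A; print(A.round(4),B.round(4),"value",np.arctan2(d[1],d[0])+.036, "tick",T.round(4))
# skirt/knob centres from circles: knob top ellipse centres
for u,v in ((172,187),(275,496)): print(ray(im,230+u/3,150+v/3,.14).round(4))
```

```text
[ 0.5215 -0.0062  0.14  ] [5.362e-01 4.000e-04 1.400e-01] value 0.45539111659667564 tick [0.5395 0.0024 0.106 ]
[ 0.5188 -0.0921  0.14  ] [ 0.5278 -0.0781  0.14  ] value 1.0358934714191586 tick [ 0.5305 -0.0756  0.106 ]
[ 0.5216 -0.0054  0.14  ]
[ 0.5189 -0.0901  0.14  ]
```

Request:
{"name": "arm_command", "arguments": {"commands": [[6.0, [0, 0, -4], 0], [6.0, [0, 0, -4], 0], [6.0, [0, 0, -2.5], 0], [6.0, [0, 0, 0], 0]], "grip_force": 40}}

```text
clock: 1.75
position: [0.5143, -0.0086, 0.1398]
ee_rot: [0.696, -0.696, 0.126, -0.119]
contact_force: [-0.5, 0.6, 0.8]
width: 0.0599
```

```bash
python3 look.py 2 wrist; python3 -c "
from look import *
im=load('wrist_2.npz');print(proj(im,np.array([.5212,-.0055,.14])))"
```

```text
t 1.8 pos [ 0.5163 -0.0091  0.1421] yaw -0.349 tilt [-0.004  0.001 -1.   ] q [-0.15  0.28  1.79  0.    1.08  0.2 ] F [-0.1 -0.4  0.2] M [0.02 0.01 0.01] w 0.0601
[296.51254604 278.74520762]
```

View pics/wrist_2.png

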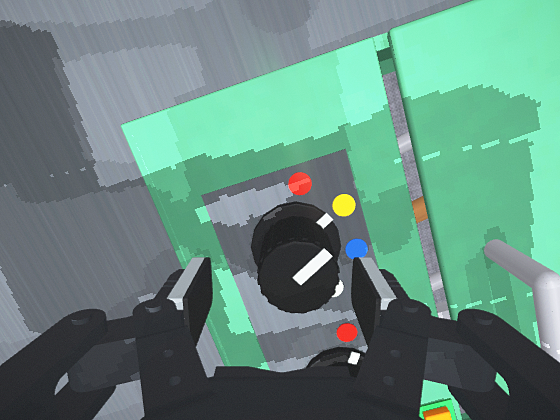

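Request:
{"name": "arm_command", "arguments": {"commands": [[6.0, [0.5, 0.35, -0.6], 0], [6.0, [0, 0, -0.6], 0], [6.0, [0, 0, 0], 0], [6.0, [0, 0, 0], 0]]}}

```text
clock: 2.2
position: [0.5235, -0.0064, 0.1319]
ee_rot: [-0.696, 0.696, -0.123, 0.123]
contact_force: [0.0, 0.8, 0.4]
width: 0.0599
```

```bash
python3 look.py 2
```

```text
t 2.2 pos [ 0.5235 -0.0064  0.1319] yaw -0.35 tilt [ 0.001 -0.    -1.   ] q [-0.15  0.29  1.79 -0.    1.05  0.2 ] F [0.  0.8 0.4] M [ 0.02  0.07 -0.02] w 0.0599
```

Shift −0.2 cm in x and close.

Request:
{"name": "arm_command", "arguments": {"commands": [[5.0, [-0.2, 0.1, -0.1], 0], [2.0, [0, 0, 0], 0], [2.0, [0, 0, 0], 0], [2.0, [0, 0, 0], 0], [2.0, [0, 0, 0], 0], [2.0, [0, 0, 0], 0]], "grip_force": 40}}

```text
clock: 2.8
position: [0.5222, -0.0057, 0.131]
ee_rot: [-0.696, 0.696, -0.122, 0.124]
contact_force: [2.2, -2.5, 4.4]
width: 0.0306
```

```bash
python3 look.py 2
```

```text
t 2.8 pos [ 0.5222 -0.0057  0.131 ] yaw -0.35 tilt [ 0.002 -0.001 -1.   ] q [-0.14  0.29  1.8  -0.    1.05  0.21] F [ 2.2 -2.5  4.4] M [-0.26 -0.27 -0.05] w 0.0306
```

Gripped, with light forces. Turning left by +0.72.

Request:
{"name": "arm_command", "arguments": {"commands": [[2.0, [0, 0, 0], 0.08], [2.0, [0, 0, 0], 0.08], [2.0, [0, 0, 0], 0.08], [2.0, [0, 0, 0], 0.08], [2.0, [0, 0, 0], 0.08], [2.0, [0, 0, 0], 0.08], [2.0, [0, 0, 0], 0.08], [2.0, [0, 0, 0], 0.08], [2.0, [0, 0, 0], 0.08], [2.0, [0, 0, 0], 0], [2.0, [0, 0, 0], 0]]}}

```text
clock: 3.9
position: [0.5222, -0.0057, 0.131]
ee_rot: [-0.695, 0.696, 0.13, -0.129]
contact_force: [1.3, -2.0, 5.5]
width: 0.0309
```

```bash
python3 look.py 3
```

```text
t 3.9 pos [ 0.5222 -0.0057  0.131 ] yaw 0.369 tilt [ 0.002 -0.001 -1.   ] q [-0.14  0.29  1.8  -0.    1.05 -0.51] F [ 1.3 -2.   5.5] M [-0.32 -0.26  0.07] w 0.0309
```

Request:
{"name": "arm_command", "arguments": {"commands": [[6.0, [0, 0, 0], 0], [6.0, [0, 0, 0], 0], [6.0, [0, 0, 0], 0], [6.0, [0, 0, 3], 0], [6.0, [0, 0, 4], 0], [6.0, [0, -2, 2], 0.08], [6.0, [-0.1, -3, 0], 0.1], [6.0, [-0.2, -3.4, 0], 0.1], [6.0, [0, 0, 0], 0.1], [6.0, [0, 0, 0], 0], [6.0, [0, 0, 0], 0]]}}

```text
clock: 5.0
position: [0.5178, -0.0889, 0.2199]
ee_rot: [0.659, -0.658, -0.258, 0.259]
contact_force: [1.0, 0.2, 0.1]
width: 0.0598
```

```bash
python3 look.py 4 wrist top; python3 dials.py wrist_4.npz;python3 dials.py top_4.npz
```

```text
t 5.1 pos [ 0.518  -0.0886  0.2201] yaw 0.749 tilt [-0.001  0.001 -1.   ] q [-0.3   0.22  1.65  0.    1.27 -1.05] F [0.2 0.9 0.2] M [-0.02 -0.04  0.01] w 0.0599
red left 185 [0.5342 0.0235 0.1   ] r 0.0317 ang 1.123
red mid 183 [ 0.5311 -0.0624  0.1   ] r 0.0308 ang 1.112
yellow left 140 [0.5521 0.006  0.1   ] r 0.0335 ang 0.334
yellow mid 173 [ 0.5478 -0.0797  0.1   ] r 0.032 ang 0.327
blue left 179 [ 0.55   -0.0181  0.1   ] r 0.0323 ang -0.419
blue mid 108 [ 0.5487 -0.1041  0.1   ] r 0.0342 ang -0.425
left at [385. 130.] 360 [0.004  0.0073] pca 1.349 mean 1.106
mid at [280. 230.] 237 [0.0053 0.0032] pca 1.275 mean 0.586
left at [265. 201.] 19 [0.0036 0.0071] pca 1.24 mean 1.14
mid at [299. 202.] 106 [ 0.0046 -0.0012] pca -1.733 mean -0.23
```

View pics/wrist_4.png

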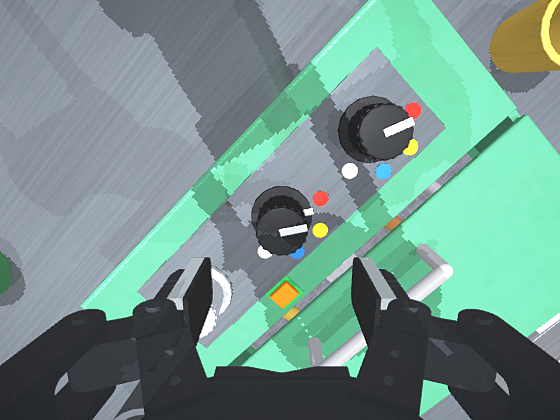

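The view shows the left pointer from (386,133) to (413,124), aimed at red, and the middle pointer from (280,234) to (306,230).

```bash
cat > ptr.py <<'E'
from h import *
def pv(f,*segs):
    im=load(f)
    for a,b in segs:
        A,B=ray(im,*a,.14),ray(im,*b,.14); d=B-A; print(A[:2].round(4),B[:2].round(4),"value",round(np.arctan2(d[1],d[0])+.036,3))
def white(f,box):
    im=load(f); u0,v0,u1,v1=box; p=im["pixels"][v0:v1,u0:u1]
    m=((p.min(2)>180)&(np.ptp(p.astype(int),axis=2)<40)).astype(np.uint8)
    n,l,s,c=cv2.connectedComponentsWithStats(m)
    for i in range(1,n):
        if s[i,4]<30: continue
        (cx,cy),(w,h),an=cv2.minAreaRect(np.argwhere(l==i)[:,::-1].astype(np.float32))
        e=np.deg2rad(an if w>h else an+90); L=max(w,h)/2; e=np.array([np.cos(e),np.sin(e)])*L
        c0=np.array([cx+u0,cy+v0]); print(s[i,4],c0.round(1),round(2*L,1),end=" "); pv(f,(c0-e,c0+e))
E
python3 -c "
from ptr import *
pv('wrist_4.npz',((386,133),(413,124)),((280,234),(306,230)))
white('wrist_4.npz',(335,90,430,165)); white('wrist_4.npz',(245,180,320,262))
pv('wrist_4.npz',((381,131),(381,131)),((282,231),(282,231)))"
```

```text
[ 0.5224 -0.0058] [0.53   0.0081] value 1.106
[ 0.5193 -0.092 ] [ 0.5293 -0.0792] value 0.944
269 [398.7 126.5] 31.9 [0.5285 0.0096] [ 0.5214 -0.0065] value -1.95
62 [308.1 211.5] 9.4 [ 0.5236 -0.0674] [ 0.5203 -0.0721] value -2.153
196 [292.8 229.6] 27.7 [ 0.5281 -0.0776] [ 0.5182 -0.0915] value -2.151
109 [263.3 252.8] 14.1 [ 0.5154 -0.1079] [ 0.5246 -0.1087] value -0.043
[ 0.5194 -0.007 ] [ 0.5194 -0.007 ] value 0.036
[ 0.5188 -0.0897] [ 0.5188 -0.0897] value 0.036
```

Left reads 1.19 against a target of 1.2, which is good. The middle is at 0.99, so it needs −1.39.

Request:
{"name": "arm_command", "arguments": {"commands": [[6.0, [0, -0.2, -3], 0], [6.0, [0, 0, -3], 0], [6.0, [0, 0, -2], 0], [6.0, [0, 0, -0.9], 0], [6.0, [0, 0, 0], 0], [6.0, [0, 0, 0], 0]]}}

```text
clock: 5.7
position: [0.519, -0.0912, 0.1321]
ee_rot: [-0.658, 0.658, 0.259, -0.259]
contact_force: [-0.2, 0.4, 0.5]
width: 0.0599
```

```bash
python3 look.py 5
```

```text
t 5.7 pos [ 0.519  -0.0912  0.1321] yaw 0.75 tilt [ 0.001 -0.    -1.   ] q [-0.31  0.3   1.79  0.    1.06 -1.06] F [-0.2  0.4  0.5] M [-0.03  0.    0.02] w 0.0599
```

Request:
{"name": "arm_command", "arguments": {"commands": [[5.0, [0, 0.05, -0.1], 0], [2.0, [0, 0, 0], 0], [2.0, [0, 0, 0], 0], [2.0, [0, 0, 0], 0], [2.0, [0, 0, 0], 0], [2.0, [0, 0, 0], 0]]}}

```text
clock: 6.3
position: [0.5191, -0.0907, 0.1315]
ee_rot: [-0.658, 0.658, 0.26, -0.258]
contact_force: [-0.4, 1.5, 5.4]
width: 0.0306
```

Request:
{"name": "arm_command", "arguments": {"commands": [[2.0, [0, 0, 0], -0.13], [2.0, [0, 0, 0], -0.13], [2.0, [0, 0, 0], -0.13], [2.0, [0, 0, 0], -0.13], [2.0, [0, 0, 0], -0.13], [2.0, [0, 0, 0], -0.13], [2.0, [0, 0, 0], -0.13], [2.0, [0, 0, 0], -0.13], [2.0, [0, 0, 0], -0.13], [2.0, [0, 0, 0], -0.13], [2.0, [0, 0, 0], -0.09], [2.0, [0, 0, 0], 0]]}}

```text
clock: 7.5
position: [0.5194, -0.0907, 0.1315]
ee_rot: [0.671, -0.671, 0.222, -0.224]
contact_force: [0.8, 2.2, 5.3]
width: 0.0313
```

```bash
python3 look.py 5
```

```text
t 7.5 pos [ 0.5194 -0.0907  0.1315] yaw -0.642 tilt [ 0.003  0.    -1.   ] q [-0.31  0.3   1.79  0.    1.05  0.34] F [0.8 2.2 5.3] M [ 0.42 -0.06 -0.07] w 0.0313
```

Request:
{"name": "arm_command", "arguments": {"commands": [[6.0, [0, 0, 0], 0], [6.0, [0, 0, 0], 0], [6.0, [0, 0, 0], 0], [6.0, [0, 0, 3], 0], [6.0, [0, 0, 4], 0], [6.0, [0, -2, 2], -0.14], [6.0, [-0.1, -3, 0], -0.14], [6.0, [-0.2, -3.5, 0], -0.14], [6.0, [0, 0, 0], -0.14], [6.0, [0, 0, 0], -0.14], [6.0, [0, 0, 0], -0.1], [6.0, [0, 0, 0], 0]]}}

```text
clock: 8.7
position: [0.5149, -0.1761, 0.2199]
ee_rot: [-0.531, 0.532, -0.467, 0.466]
contact_force: [-0.7, -0.7, -0.9]
width: 0.06
```

```bash
python3 look.py 6 wrist top; python3 -c "
from h import *
im=load('top_6.npz'); cv2.imwrite('pics/tc6.png',cv2.resize(im['pixels'][110:240,225:375,::-1],None,fx=5,fy=4.5,interpolation=cv2.INTER_CUBIC))"
```

```text
t 8.8 pos [ 0.515  -0.1759  0.2201] yaw -1.438 tilt [-0.001 -0.    -1.   ] q [-0.46  0.25  1.62 -0.    1.28  0.98] F [ 0.8 -0.3 -0.4] M [ 0.03 -0.02  0.  ] w 0.0596
```

View pics/wrist_6.png

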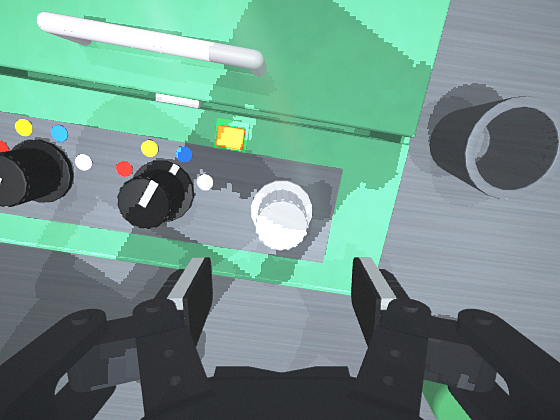

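View pics/tc6.png

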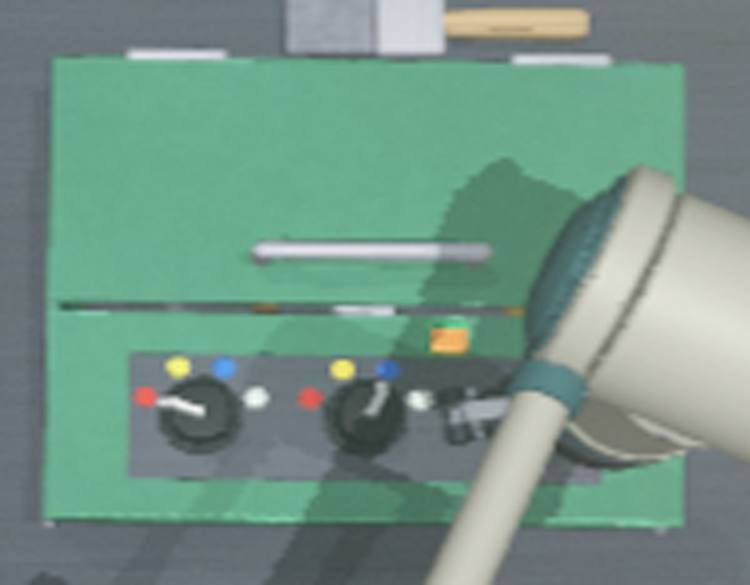

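The middle pointer, from (145,205) to (155,183), now aims at blue. In the top crop the left pointer aims at red. Measuring.

```bash
python3 -c "
from ptr import *
white('wrist_6.npz',(115,155,195,232))
im=load('wrist_6.npz'); print(ray(im,281,226,.14))"
```

```text
63 [173.8 168.9] 8.9 [ 0.5449 -0.1092] [ 0.5398 -0.1071] value 2.783
215 [147.8 193.5] 26.8 [ 0.5332 -0.097 ] [ 0.5177 -0.0897] value 2.743
[ 0.51559233 -0.17532835  0.14      ]
```

Middle reads −0.40, exactly on target. Descending onto the worn dial.

Request:
{"name": "arm_command", "arguments": {"commands": [[6.0, [0, 0, -3], 0], [6.0, [0, 0, -3], 0], [6.0, [0, 0, -2], 0], [6.0, [0, 0, -0.9], 0], [6.0, [0, 0, 0], 0], [6.0, [0, 0, 0], 0], [2.0, [0, 0, 0], 0], [2.0, [0, 0, 0], 0], [2.0, [0, 0, 0], 0], [2.0, [0, 0, 0], 0], [2.0, [0, 0, 0], 0]]}}

```text
clock: 9.9
position: [0.5159, -0.1758, 0.1327]
ee_rot: [0.532, -0.531, 0.466, -0.467]
contact_force: [-0.7, 1.4, 6.4]
width: 0.0309
```

```bash
python3 look.py 7
```

```text
t 9.9 pos [ 0.5159 -0.1758  0.1327] yaw -1.44 tilt [ 0.002 -0.001 -1.   ] q [-0.46  0.32  1.75  0.    1.07  0.98] F [-0.7  1.4  6.4] M [ 0.3   0.07 -0.1 ] w 0.0309
```

Request:
{"name": "arm_command", "arguments": {"commands": [[2.0, [0, 0, 0], 0.05], [2.0, [0, 0, 0], 0.06], [2.0, [0, 0, 0], 0.06], [2.0, [0, 0, 0], 0.06], [2.0, [0, 0, 0], 0.06], [2.0, [0, 0, 0], 0.06], [2.0, [0, 0, 0], 0.06], [2.0, [0, 0, 0], 0.06], [2.0, [0, 0, 0], 0.06], [2.0, [0, 0, 0], 0.06]]}}

```text
clock: 10.9
position: [0.516, -0.176, 0.1327]
ee_rot: [0.645, -0.644, 0.29, -0.292]
contact_force: [0.4, 0.0, 6.3]
width: 0.0306
```

```bash
python3 look.py 7
```

```text
t 10.9 pos [ 0.516  -0.176   0.1327] yaw -0.848 tilt [ 0.002 -0.001 -1.   ] q [-0.46  0.32  1.75  0.    1.07  0.39] F [0.4 0.  6.3] M [ 0.24  0.14 -0.08] w 0.0306
```

Request:
{"name": "arm_command", "arguments": {"commands": [[2.0, [0, 0, 0], 0.05], [2.0, [0, 0, 0], 0.05], [2.0, [0, 0, 0], 0.05], [2.0, [0, 0, 0], 0.05], [2.0, [0, 0, 0], 0.05]]}}

```text
clock: 11.4
position: [0.516, -0.176, 0.1327]
ee_rot: [-0.676, 0.676, -0.207, 0.209]
contact_force: [-0.2, 0.4, 6.1]
width: 0.0306
```

```bash
python3 look.py 7
```

```text
t 11.4 pos [ 0.516  -0.176   0.1327] yaw -0.598 tilt [ 0.003 -0.001 -1.   ] q [-0.46  0.32  1.75  0.    1.07  0.14] F [-0.2  0.4  6.1] M [ 0.17  0.1  -0.12] w 0.0306
```

Request:
{"name": "arm_command", "arguments": {"commands": [[2.0, [0, 0, 0], 0.05], [2.0, [0, 0, 0], 0.05], [2.0, [0, 0, 0], 0.05], [2.0, [0, 0, 0], 0.05], [2.0, [0, 0, 0], 0.05]]}}

```text
clock: 11.9
position: [0.5161, -0.1761, 0.1327]
ee_rot: [-0.696, 0.697, -0.122, 0.124]
contact_force: [-0.5, 0.9, 6.1]
width: 0.0312
```

```bash
python3 look.py 7 wrist
```

```text
t 11.95 pos [ 0.5161 -0.1761  0.1327] yaw -0.347 tilt [ 0.003 -0.001 -1.   ] q [-0.46  0.32  1.75  0.    1.07 -0.11] F [0.4 1.3 5.5] M [0.23 0.05 0.05] w 0.0308
```

View pics/wrist_7.png

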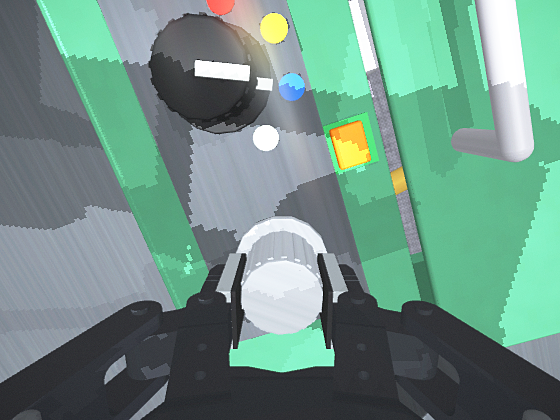

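The tab at (350,146) is visible from this grip and hasn't moved. The dial has turned about 1.09 so far, so I'll continue.

Request:
{"name": "arm_command", "arguments": {"commands": [[2.0, [0, 0, 0], 0.05], [2.0, [0, 0, 0], 0.05], [2.0, [0, 0, 0], 0.05], [2.0, [0, 0, 0], 0.05], [2.0, [0, 0, 0], 0.05]]}}

```text
clock: 12.45
position: [0.5162, -0.1761, 0.1327]
ee_rot: [-0.706, 0.707, -0.034, 0.036]
contact_force: [0.2, 1.0, 4.4]
width: 0.0308
```

```bash
python3 look.py 8
```

```text
t 12.45 pos [ 0.5162 -0.1761  0.1327] yaw -0.098 tilt [ 0.003 -0.001 -1.   ] q [-0.46  0.32  1.75  0.    1.07 -0.36] F [0.2 1.  4.4] M [ 0.21  0.1  -0.13] w 0.0308
```

Request:
{"name": "arm_command", "arguments": {"commands": [[2.0, [0, 0, 0], 0.05], [2.0, [0, 0, 0], 0.05], [2.0, [0, 0, 0], 0.05], [2.0, [0, 0, 0], 0.05]]}}

```text
clock: 12.85
position: [0.5163, -0.1761, 0.1327]
ee_rot: [-0.706, 0.707, 0.037, -0.035]
contact_force: [0.6, 1.5, 4.6]
width: 0.0304
```

```bash
python3 look.py 8
```

```text
t 12.85 pos [ 0.5163 -0.1761  0.1327] yaw 0.102 tilt [ 0.003 -0.001 -1.   ] q [-0.46  0.32  1.75  0.    1.07 -0.56] F [0.6 1.5 4.6] M [ 0.22  0.08 -0.09] w 0.0304
```

Request:
{"name": "arm_command", "arguments": {"commands": [[2.0, [0, 0, 0], 0.05], [2.0, [0, 0, 0], 0.05], [2.0, [0, 0, 0], 0.05], [2.0, [0, 0, 0], 0.05]]}}

```text
clock: 13.25
position: [0.5163, -0.1761, 0.1327]
ee_rot: [-0.699, 0.7, 0.107, -0.105]
contact_force: [1.0, 2.4, 5.4]
width: 0.0306
```

```bash
python3 look.py 9 wrist
```

```text
t 13.3 pos [ 0.5163 -0.1761  0.1327] yaw 0.303 tilt [ 0.003 -0.001 -1.   ] q [-0.46  0.32  1.75  0.    1.07 -0.76] F [-0.5  0.6  5.1] M [ 0.19 -0.03  0.09] w 0.031
```

View pics/wrist_9.png

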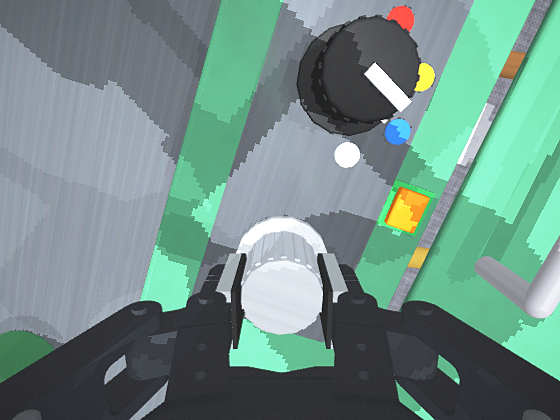

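The tab at (408,212) is still in place at about 1.74 rad. Continuing.

Request:
{"name": "arm_command", "arguments": {"commands": [[2.0, [0, 0, 0], 0.05], [2.0, [0, 0, 0], 0.05], [2.0, [0, 0, 0], 0.05], [2.0, [0, 0, 0], 0.05]]}}

```text
clock: 13.7
position: [0.5164, -0.1761, 0.1327]
ee_rot: [-0.684, 0.686, 0.177, -0.174]
contact_force: [-0.3, 1.3, 5.5]
width: 0.0309
```

```bash
python3 look.py 8
```

```text
t 13.7 pos [ 0.5164 -0.1761  0.1327] yaw 0.502 tilt [ 0.003 -0.001 -1.   ] q [-0.46  0.32  1.75  0.    1.07 -0.96] F [-0.3  1.3  5.5] M [ 0.22  0.01 -0.15] w 0.0309
```

Request:
{"name": "arm_command", "arguments": {"commands": [[2.0, [0, 0, 0], 0.05], [2.0, [0, 0, 0], 0.05], [2.0, [0, 0, 0], 0.05], [2.0, [0, 0, 0], 0.05]]}}

```text
clock: 14.1
position: [0.5165, -0.176, 0.1327]
ee_rot: [-0.663, 0.665, 0.244, -0.242]
contact_force: [0.1, 1.6, 5.3]
width: 0.031
```

```bash
python3 look.py 8
```

```text
t 14.1 pos [ 0.5165 -0.176   0.1327] yaw 0.702 tilt [ 0.003 -0.001 -1.   ] q [-0.46  0.32  1.75  0.    1.07 -1.16] F [0.1 1.6 5.3] M [ 0.28  0.02 -0.12] w 0.031
```

Request:
{"name": "arm_command", "arguments": {"commands": [[2.0, [0, 0, 0], 0.05], [2.0, [0, 0, 0], 0.05], [2.0, [0, 0, 0], 0.05], [2.0, [0, 0, 0], 0.05]]}}

```text
clock: 14.5
position: [0.5165, -0.176, 0.1327]
ee_rot: [-0.636, 0.637, 0.309, -0.307]
contact_force: [0.7, 1.4, 5.4]
width: 0.0307
```

```bash
python3 look.py 10 wrist
```

```text
t 14.55 pos [ 0.5165 -0.176   0.1327] yaw 0.903 tilt [ 0.004 -0.001 -1.   ] q [-0.46  0.32  1.75  0.    1.07 -1.36] F [0.9 1.5 4.7] M [ 0.27 -0.12  0.08] w 0.031
```

View pics/wrist_10.png

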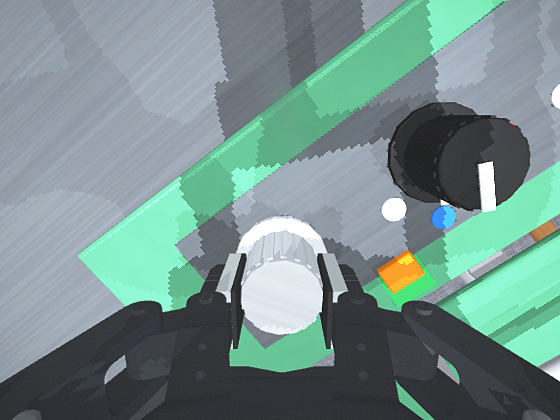

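The orange tab at (402,271) now sits toward the robot, with a bright green patch exposed at (412,290). I'll verify its shift in world coordinates.

```bash
python3 -c "
from h import *
for f in ('wrist_6','wrist_7','wrist_9','wrist_10'):
    im=load(f+'.npz'); m=cv2.inRange(cv2.cvtColor(im['pixels'],cv2.COLOR_RGB2HSV),(12,150,150),(26,255,255))
    n,l,s,c=cv2.connectedComponentsWithStats(m)
    for i in range(1,n):
        X=ray(im,*c[i],.104)
        if s[i,4]>100: print(f,s[i,4],c[i].round(),X.round(4))
"
```

```text
wrist_6 114 [221. 135.] [ 0.5626 -0.1283  0.104 ]
wrist_7 778 [351. 138.] [ 0.5635 -0.132   0.104 ]
wrist_7 288 [398. 180.] [ 0.5782 -0.1571  0.104 ]
wrist_9 1173 [407. 209.] [ 0.5631 -0.1345  0.104 ]
wrist_9 258 [418. 257.] [ 0.5773 -0.1546  0.104 ]
wrist_10 1088 [400. 272.] [ 0.5559 -0.1345  0.104 ]
```

The tab moved 7 mm toward the robot, so the latch is in, with the worn dial turned about 2.2–2.3 rad. Releasing and moving above the handle.

Request:
{"name": "arm_command", "arguments": {"commands": [[6.0, [0, 0, 0], 0], [6.0, [0, 0, 0], 0], [6.0, [0, 0, 0], 0], [6.0, [0, 0, 3], 0], [6.0, [0, 0, 4], 0], [6.0, [1, 1, 1.5], -0.14], [6.0, [2, 2, 0], -0.14], [6.0, [2, 2, 0], -0.14], [6.0, [2, 2, 0], -0.14], [6.0, [2.2, 1.1, 0], -0.14], [6.0, [0, 0, 0], -0.14], [6.0, [0, 0, 0], -0.1]]}}

```text
clock: 15.75
position: [0.6077, -0.0942, 0.2156]
ee_rot: [0.707, -0.707, 0.016, -0.015]
contact_force: [0.3, -1.2, -0.7]
width: 0.0604
```

Request:
{"name": "arm_command", "arguments": {"commands": [[6.0, [0, 0, 0], 0], [6.0, [0, 0, 0], 0]]}}

```text
clock: 15.95
position: [0.6071, -0.0949, 0.216]
ee_rot: [0.707, -0.707, 0.014, -0.013]
contact_force: [0.5, 0.2, -0.1]
width: 0.06
```

```bash
python3 look.py 11 wrist; python3 -c "
from h import *
im=load('wrist_11.npz'); P=cloud(im); z=P[...,2]
m=(z>.135)&(z<.152)&(P[...,0]>.58)&(P[...,0]<.64)&(abs(P[...,1]+.095)<.07)
q=P[m]; print(len(q),np.median(q,0),q.min(0),q.max(0)); print(np.polyfit(q[:,1],q[:,0],1))"
```

```text
t 16.0 pos [ 0.6071 -0.095   0.2162] yaw -0.038 tilt [-0. -0. -1.] q [-0.27  0.35  1.47 -0.    1.32 -0.23] F [ 0.2 -0.2 -0.4] M [-0.06 -0.   -0.05] w 0.0601
3121 [ 0.60994789 -0.0865756   0.14531314] [ 0.6029139  -0.15276443  0.13555588] [ 0.61633403 -0.03393659  0.14831149]
[0.03701129 0.61321722]
```

View pics/wrist_11.png

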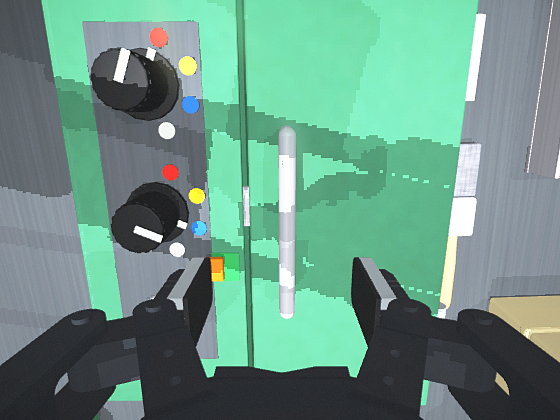

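The handle bar runs from (287,130) to (287,316), with its centre at about (0.6097, −0.093). The tab is at (217,268) with the green patch beside it. Descending.

Request:
{"name": "arm_command", "arguments": {"commands": [[5.0, [0.25, 0.1, -3], 0], [5.0, [0, 0, -3], 0], [5.0, [0, 0, -1.7], 0], [5.0, [0, 0, 0], 0], [5.0, [0, 0, 0], 0], [0.5, [0, 0, 0], 0], [0.5, [0, 0, 0], 0], [0.5, [0, 0, 0], 0], [0.5, [0, 0, 0], 0], [0.5, [0, 0, 0], 0], [0.5, [0, 0, 0], 0], [0.5, [0, 0, 0], 0]], "grip_force": 25}}

```text
clock: 17.2
position: [0.6102, -0.094, 0.1405]
ee_rot: [-0.707, 0.707, -0.013, 0.015]
contact_force: [-0.7, 0.0, 6.1]
width: 0.0087
```

```bash
python3 look.py 12 wrist
python3 - <<'E'
import numpy as np
r=np.hypot(.116,.041);p0=np.arctan2(.041,.116);o=None
for th in np.arange(0,1.36,.1):
    p=np.array([-r*np.cos(th+p0),r*np.sin(th+p0)])*100
    if o is not None: print(round(th,2),(p-o).round(2))
    o=p
E
```

```text
t 17.25 pos [ 0.6102 -0.094   0.1405] yaw -0.04 tilt [ 0.002 -0.001 -1.   ] q [-0.27  0.41  1.58 -0.    1.15 -0.23] F [-1.2  0.1  5.2] M [-0.06  0.18  0.08] w 0.0087
0.1 [0.47 1.14]
0.2 [0.58 1.09]
0.3 [0.68 1.02]
0.4 [0.78 0.95]
0.5 [0.87 0.87]
0.6 [0.96 0.77]
0.7 [1.03 0.68]
0.8 [1.09 0.57]
0.9 [1.14 0.46]
1.0 [1.18 0.34]
1.1 [1.21 0.22]
1.2 [1.23 0.1 ]
1.3 [ 1.23 -0.02]
```

View pics/wrist_12.png

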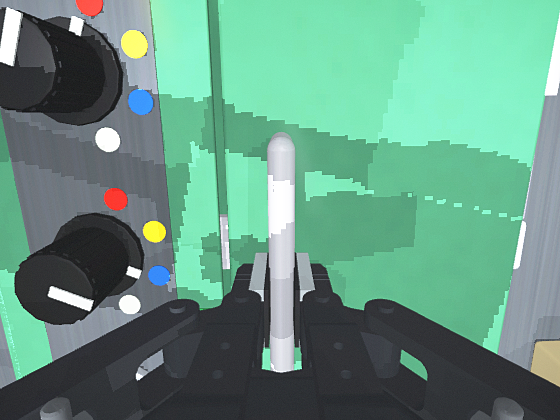

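Bar gripped (opening 8.7 mm, between the pads). Lifting along the arc, first to about 0.6 rad.

Request:
{"name": "arm_command", "arguments": {"commands": [[0.5, [0.22, 0, 0.58], 0], [0.5, [0.25, 0, 0.56], 0], [0.5, [0.28, 0, 0.55], 0], [0.5, [0.3, -0.05, 0.54], 0], [0.5, [0.33, 0, 0.52], 0], [0.5, [0.35, -0.05, 0.5], 0], [0.5, [0.38, 0, 0.49], 0], [0.5, [0.4, -0.05, 0.46], 0], [0.5, [0.42, 0, 0.45], 0], [0.5, [0.45, 0, 0.42], 0], [0.5, [0.47, 0, 0.4], 0], [0.5, [0.49, 0, 0.37], 0]]}}

```text
clock: 18.45
position: [0.6505, -0.0954, 0.199]
ee_rot: [-0.707, 0.707, -0.016, 0.012]
contact_force: [-9.9, -1.7, -0.9]
width: 0.0087
```

```bash
python3 look.py 13 scene; python3 -c "
from h import *
im=load('scene_13.npz'); cv2.imwrite('pics/sc13.png',cv2.resize(im['pixels'][130:330,140:380,::-1],None,fx=3,fy=3,interpolation=cv2.INTER_CUBIC))"
```

```text
t 18.5 pos [ 0.6516 -0.0954  0.1999] yaw -0.04 tilt [-0.004 -0.001 -1.   ] q [-0.25  0.43  1.39 -0.    1.33 -0.21] F [-8.6 -1.6  1.1] M [-0.31  1.55  0.04] w 0.0088
```

View pics/sc13.png

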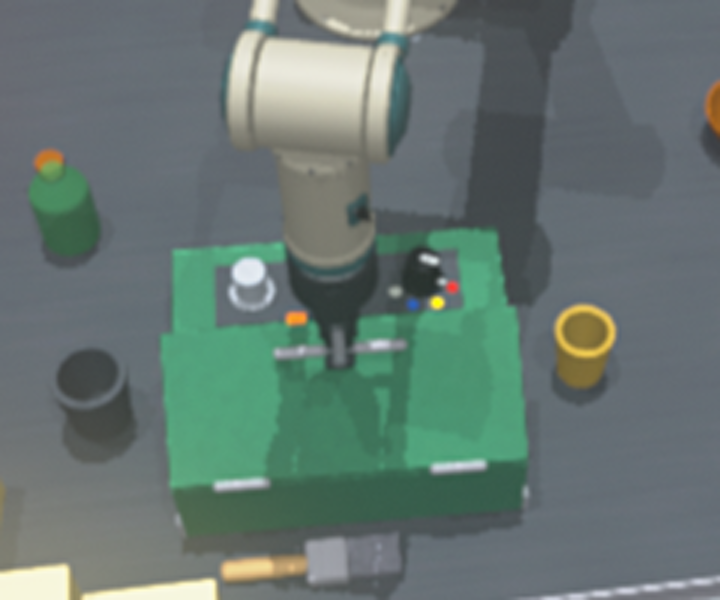

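The scene crop shows the lid rising with the bar at (340,348) still held, and forces near 9 N. Continuing to about 1.0.

Request:
{"name": "arm_command", "arguments": {"commands": [[0.5, [0.51, 0, 0.35], 0], [0.5, [0.52, -0.05, 0.33], 0], [0.5, [0.54, 0, 0.3], 0], [0.5, [0.55, 0, 0.27], 0], [0.5, [0.56, -0.05, 0.24], 0], [0.5, [0.58, 0, 0.21], 0], [0.5, [0.59, 0, 0.18], 0], [0.5, [0.6, -0.05, 0.15], 0]]}}

```text
clock: 19.3
position: [0.6962, -0.097, 0.2232]
ee_rot: [-0.706, 0.707, -0.014, 0.014]
contact_force: [-9.3, -0.3, 9.8]
width: 0.009
```

```bash
python3 look.py 14
```

```text
t 19.3 pos [ 0.6962 -0.097   0.2232] yaw -0.04 tilt [ 0.    -0.001 -1.   ] q [-0.24  0.48  1.24 -0.    1.42 -0.2 ] F [-9.3 -0.3  9.8] M [-0.06  1.79  0.07] w 0.009
```

```bash
python3 look.py 15 wrist scene; python3 -c "
from h import *
im=load('scene_15.npz'); cv2.imwrite('pics/sc15.png',cv2.resize(im['pixels'][150:310,180:330,::-1],None,fx=3.7,fy=3.7,interpolation=cv2.INTER_CUBIC))"
```

```text
t 19.4 pos [ 0.6979 -0.0971  0.2235] yaw -0.04 tilt [ 0.004 -0.002 -1.   ] q [-0.24  0.48  1.24 -0.    1.42 -0.2 ] F [-8.1 -0.7  9.4] M [-0.2   1.34  0.07] w 0.0091
```

View pics/wrist_15.png

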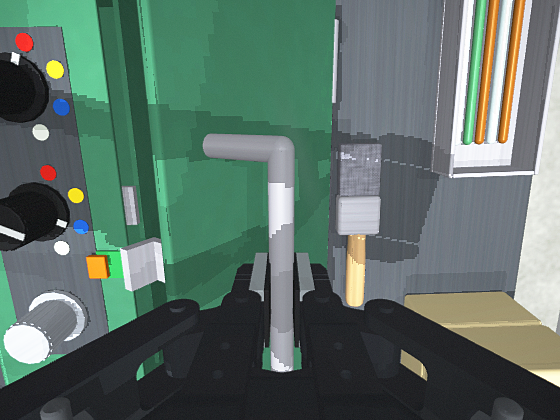

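View pics/sc15.png

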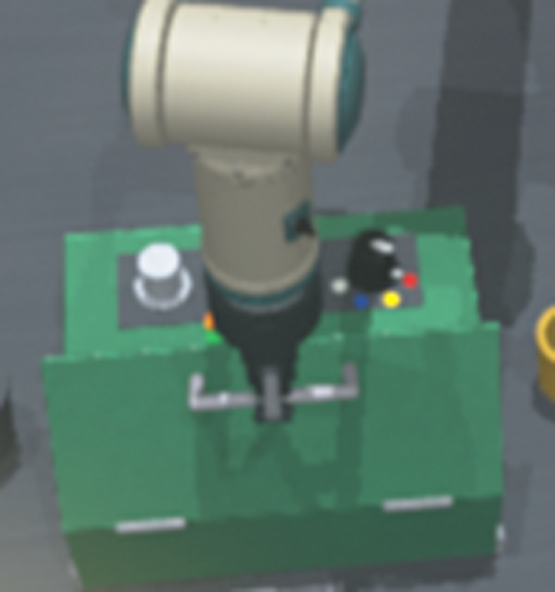

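The wrist view shows the bar still between the pads at (282,280) and the lid steeply up. I'll fit the lid plane for the angle.

```bash
cat > lid.py <<'E'
from h import *
import sys
im=load(sys.argv[1]); P=cloud(im); hsv=cv2.cvtColor(im["pixels"],cv2.COLOR_RGB2HSV)
g=cv2.inRange(hsv,(60,80,30),(92,255,255))>0
m=g&(P[...,2]>.115)&(P[...,0]>.58)&(P[...,0]<.85)&(abs(P[...,1]+.095)<.16)
q=P[m]; c=np.median(q,0)
for _ in range(5):
    _,_,V=np.linalg.svd(q-q.mean(0),full_matrices=False); n=V[2]; r=(q-q.mean(0))@n; q=q[abs(r)<.005]
n=n*np.sign(n[0]); print(len(q),"n",n.round(3),"lid angle",round(np.arctan2(n[0],n[2]),3),"deg",round(np.degrees(np.arctan2(n[0],n[2])),1),"zmax",q[:,2].max().round(3), "top x",q[q[:,2]>q[:,2].max()-.01].mean(0).round(3))
E
python3 lid.py scene_15.npz; python3 lid.py wrist_15.npz
```

```text
894 n [ 0.928 -0.037  0.371] lid angle 1.19 deg 68.2 zmax 0.19 top x [ 0.683 -0.134  0.183]
41344 n [ 0.832 -0.03   0.554] lid angle 0.983 deg 56.3 zmax 0.223 top x [ 0.657 -0.041  0.218]
```

The dense wrist fit gives 0.98 rad (56°). Forces are modest, so continuing to about 1.25.

Request:
{"name": "arm_command", "arguments": {"commands": [[0.5, [0.5, 0, 0.1], 0], [0.5, [0.5, -0.05, 0.05], 0], [0.5, [0.5, 0, 0.05], 0], [0.5, [0.5, 0, 0], 0], [0.5, [0.5, -0.05, 0], 0]]}}

```text
clock: 19.9
position: [0.7231, -0.0979, 0.2258]
ee_rot: [-0.706, 0.707, -0.012, 0.016]
contact_force: [-6.2, 0.6, 10.1]
width: 0.0088
```

```bash
python3 look.py 16 wrist; python3 lid.py wrist_16.npz
```

```text
t 19.95 pos [ 0.7242 -0.098   0.2257] yaw -0.04 tilt [ 0.007 -0.001 -1.   ] q [-0.23  0.52  1.17  0.    1.45 -0.19] F [-4.8 -0.6 10.1] M [-0.09  1.01  0.08] w 0.0088
35124 n [ 0.933 -0.033  0.359] lid angle 1.203 deg 68.9 zmax 0.29 top x [ 0.665 -0.084  0.289]
```

Request:
{"name": "arm_command", "arguments": {"commands": [[0.5, [0.4, 0, 0], 0], [0.5, [0.4, 0, 0], 0], [0.5, [0, 0, 0], 0], [2.5, [0, 0, 0], 0], [2.5, [0, 0, 0], 0], [2.5, [0, 0, 0], 0]]}}

```text
clock: 20.55
position: [0.7316, -0.0974, 0.221]
ee_rot: [0.707, -0.707, 0.013, -0.015]
contact_force: [0.3, -0.4, 0.3]
width: 0.0248
```

```bash
python3 look.py 17 wrist; python3 lid.py wrist_17.npz
```

```text
t 20.6 pos [ 0.7313 -0.0975  0.2206] yaw -0.04 tilt [ 0.002  0.    -1.   ] q [-0.23  0.54  1.15  0.    1.45 -0.19] F [-0.1  0.9  0.1] M [ 0.01 -0.02 -0.04] w 0.025
37225 n [ 0.956 -0.034  0.292] lid angle 1.274 deg 73.0 zmax 0.272 top x [ 0.681 -0.083  0.268]
```

View pics/wrist_17.png

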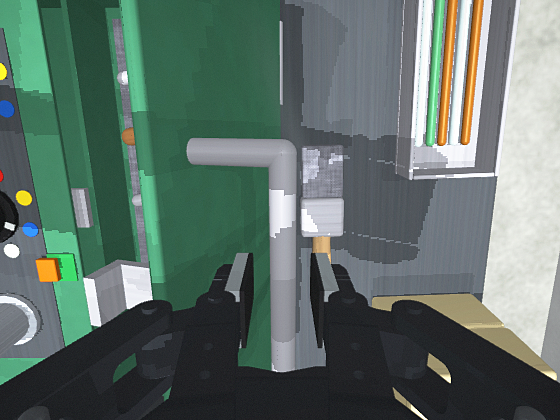

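Released: the bar is free between the pads, the forces are zero, and the lid is at 73°. Rising straight up.

Request:
{"name": "arm_command", "arguments": {"commands": [[2.5, [0, 0, 0.5], 0], [2.5, [0, 0, 1], 0], [2.5, [0, 0, 1], 0], [2.5, [0, 0, 1], 0]]}}

```text
clock: 21.0
position: [0.731, -0.0979, 0.2565]
ee_rot: [-0.707, 0.707, -0.014, 0.015]
contact_force: [0.1, 0.7, 0.7]
width: 0.0248
```

```bash
python3 look.py 18
```

```text
t 21.0 pos [ 0.731  -0.0979  0.2565] yaw -0.04 tilt [ 0.001 -0.    -1.   ] q [-0.23  0.52  1.09  0.    1.53 -0.19] F [0.1 0.7 0.7] M [ 0.01 -0.04  0.  ] w 0.0248
```

Request:
{"name": "arm_command", "arguments": {"commands": [[2.5, [0, 0, 2], 0], [2.5, [0, 0, 3], 0], [2.5, [0, 0, 3], 0], [2.5, [0, 0, 3], 0], [2.5, [0, 0, 3], 0], [2.5, [-3, 0, 2], 0], [2.5, [-4, -3, 0], 0], [2.5, [-4, -4, 0], 0], [2.5, [-4, -4, 0], 0], [2.5, [-4, -4, 0], 0], [2.5, [-2, -4, 0], 0], [2.5, [0, 0, 0], 0]]}}

```text
clock: 22.2
position: [0.5316, -0.2785, 0.4165]
ee_rot: [-0.705, 0.708, -0.017, 0.017]
contact_force: [-0.3, 0.5, -0.0]
width: 0.0252
```

```bash
python3 look.py 19 scene top wrist; python3 lid.py scene_19.npz; python3 lid.py top_19.npz;python3 lid.py wrist_19.npz
```

```text
t 22.35 pos [ 0.5347 -0.2737  0.4158] yaw -0.04 tilt [ 0.002  0.    -1.   ] q [-0.59  0.28  1.1   0.    1.76 -0.55] F [ 0.6  0.6 -0.5] M [-0.02 -0.01  0.02] w 0.025
3876 n [ 0.957 -0.033  0.287] lid angle 1.28 deg 73.3 zmax 0.245 top x [ 0.69  -0.092  0.239]
399 n [ 0.941 -0.034  0.336] lid angle 1.228 deg 70.4 zmax 0.243 top x [ 0.688 -0.088  0.238]
4094 n [ 0.963 -0.034  0.267] lid angle 1.3 deg 74.5 zmax 0.239 top x [ 0.684 -0.187  0.236]
```

View pics/scene_19.png

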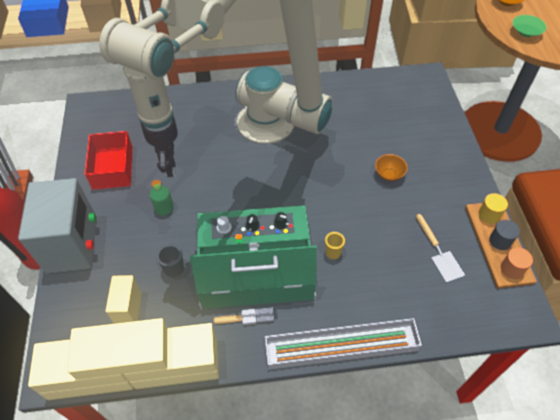

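View pics/top_19.png

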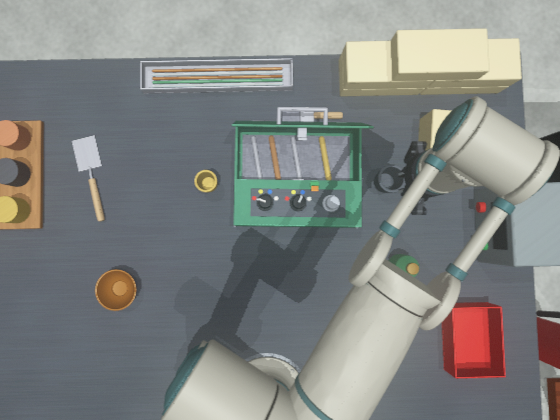

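The lid stands open at about 73° in the scene view (255,265). The moulds, brush, vase, bowl, brick and paddle are where they were, and the arm is clear. Signing off.

```bash
python3 -c "
from rig import manip
print(manip.sign_off())"
```

```text
the job is handed in; nothing more can be done
None
```

The chest is open and the job is handed in, at about 22 s of the 72 s allowed.

- **Dials:** I turned the left dial to 1.19 rad (red is 1.2) and the middle dial to −0.40 rad (blue is −0.4). Both were measured in the wrist images after I let go.
- **Worn dial:** I turned it anticlockwise at about 0.5 rad/s in one grip, roughly 2.2–2.3 rad.
- **Latch:** I did not clearly feel the dead stop, because the moment readings stayed within noise. I know the latch snapped in because the orange tab moved about 7 mm towards the robot and uncovered the green patch.
- **Lid:** I lifted it by the handle, with forces around 10–14 N, and released it. It is standing at about 73°. The final plane fits gave 73.3° (scene), 70.4° (top, few points) and 74.5° (wrist). One fit during the lift, from the scene camera, disagreed (68° against 56° from the wrist camera), and I trusted the denser wrist one.
- **End state:** The arm is clear of everything and its force reading is about zero. By eye in the final pictures, the other objects have not moved.

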